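# Stack the tin and the jar on the rack and unscrew the jar's cap

### The arm

A 6-joint arm with a two-finger parallel gripper is mounted at the origin on the work surface. World frame = base frame: x ahead of the robot, y to its left, z up, the work surface at z = 0. Lengths are in mm, angles in rad, forces in N, time in s.
With the tool pointing down it reaches from about 400 to 825 mm from the base axis. Payload 7 kg.
Tool frame: the origin (TCP) lies at the very end of the fingers, on their centre line; the grasp point (between the pads) lies 19 mm behind it; z points along the fingers, y is the direction in which the jaws open and shut (so a half turn about z gives the same grasp; the last joint's range is limited). The gripper opens to 88 mm and grips with 3 to 60 N. Pads are 19 mm wide; open, the fingers measure 130 mm over their backs; the gripper's body (78 mm by 193 mm) begins 47 mm behind the grasp point.
Start: joints at [-0.888, 0.359, 0.012, 0, -1.224, -0.288], TCP at [259.593, -623.062, 226.561] pointing down, gripper open.
Joint ranges: [-3.07, 3.07], [-1.43, 2.12], [-1.02, 1.25], [-3.03, 1.67], [-3.05, -0], [-3.03, 3.03]. Speed limits (rad/s): [2.39, 2.39, 3.01, 3.14, 3.14, 3.14].

### API

Orientations are given as a unit quaternion [x, y, z, w].
In Python, from plant import bot gives the robot as it stands. Calls block until the motion is done:
- bot.move_ptp(position, orientation): joint-space move of the TCP to a pose.
- bot.line_to(position, velocity=150, ori=None): straight line of the TCP; ori=None keeps the orientation; velocity is the mean speed in mm/s.
- bot.move_joints(angles): joint-space move.
- bot.move_gripper(opening, force=None): finger opening in mm; force is the grip in N (None keeps the last); returns when the fingers have stopped.
- bot.pause(seconds).
- bot.solve_ik(position, orientation): joint angles nearest the present ones, or None.
- bot.read_state(): the state.
- bot.camera(name): name is "scene" or "top"; returns the picture (420x560x3 uint8, red, green, blue); there is no depth.
- bot.get_calibration(name): a dict with "fx", "fy", "cx", "cy" (pixels), "view" (4x4, takes a point from world to camera coordinates). Camera axes: x right, y up, looking along -z (the intrinsics and any distortion apply to the point x, -y, -z); pixel columns grow to the right and rows downward; lengths in mm; the calibration is good to about 2 mm. A picture is of the moment at which its call begins. get_calibration takes no time and is no camera call.
A pose or a line that the arm cannot do raises bot.Unreachable and nothing moves.
- bot.close_job(): hands the job in, once; it reports no verdict.
The state is a dict: "t": time; "joint_pos": joint angles; "qvel": joint speeds; "tau": joint torques, N m; "tcp_pos": TCP position; "eef_rot": TCP orientation; "contact_force": force on the tool from outside, world axes, zero at the start; "moment": the same for the moment, N m; "width": finger opening in mm.
Only numpy, scipy, OpenCV 4.12 (cv2) and the standard library are available. Lean on these libraries where they do the work, as an engineer would, in place of code of your own. Each camera call takes 0.05 s, during which the arm holds its last target.

### The job

Stack the closed square tin squarely on the square key of the basin's rack, then stand the capped square jar squarely on the tin, so that the keys brace it against turning. Unscrew the jar's tight cap anticlockwise until its threads let go, then raise it straight up and finish while still holding it level in the gripper about two centimetres above its screwed-on height, over the jar's mouth. The tin and jar must stay upright and fully seated, and everything else is left where it is.

Things in the scene. Friction and masses are not known exactly. Their poses are not given: they have to be found in the camera images.
- tin: Closed square aluminium tin, 60 x 60 x 50 mm, 0.2 to 0.4 kg. Origin: centre of its underside; z up, x and y along its sides. Grip its flat sides, 60 mm apart. In its underside is a square recess, 42 mm wide and 8 mm deep, that drops over a square key; quarter turns are alike. Stands on the counter left of the basin; tin and jar may have swapped places.
- tin_key (a point): Centre of the foot of the square key on the tin's lid, 50 mm above the tin's underside. The key is 40 mm square at its foot, tapers to 31 mm on top, is 6.5 mm high, and in line with the tin's sides. The seated jar's origin lies at this point. A key lets what sits on it turn up to 3 degrees either way before it holds.
- jar: Square white stoneware jar, 60 x 60 mm, body 56 mm high, round threaded neck under the cap; 0.3 to 0.55 kg, 85.5 mm high with its cap. Origin: centre of its underside; z up, x and y along its sides. Underneath it has the same 42 mm square, 8 mm deep recess as the tin; quarter turns are alike. It can be carried by the body or by the tight cap.
- cap: Round steel screw cap of the jar, 56 mm across, 28 mm high, 0.09 kg. Origin: centre of its lower rim; z up. Screwed on, the origin lies 57.5 mm above the jar's underside. It is loosened anticlockwise seen from above, against a friction of 0.3 to 0.6 N m; clockwise it is against a stop. The wider shoulder of the jar lies 1.5 mm below its rim, so grip its upper part.
- cap_top (a point): Centre of the cap's top, 28 mm above its lower rim. The threads are short: turned relative to the jar the cap is free from 56 to 95 degrees, then it meets a stop. With the play of the keys, turn the gripper about 80 degrees. When free, a sprung seal pushes the cap up 2.5 mm; raised straight, it is clear of the threads 9 mm above its screwed-on height.
- basin: White enamel washbasin on the counter, 380 x 440 mm (x, y), rim 103 mm high, fixed. It carries a slotted steel rack across its left half (deck 113 mm high), a closed yellow tilt-out scraps bin on its near side and a tap at the far side. Origin: centre of its underside; x and y along its sides; it may be turned a little.
- rack_key (a point): Centre of the foot of the rack's square steel key, on the near part of the rack, 115 mm above the counter. Same shape as the key on the tin (40 mm at the foot, 31 mm on top, 6.5 mm high), its sides along the basin's x and y axes. The seated tin's origin lies at this point.
- tumbler: Glass tumbler upside down on the far part of the rack, 72 mm wide at its rim, 100 mm high. Origin: centre underneath. Leave alone.
- spatula: Wooden spatula, 200 mm long, lying across the rack beyond the key. Leave alone.
- spoon: Steel serving spoon, 200 mm long, lying across the rack beyond the spatula. Leave alone.
- mug: Blue stoneware mug with a handle, 76 mm wide, 85 mm high, on the counter. Leave alone.
- round_tin: Round aluminium tin, 60 mm wide, 50 mm high, without a key, on the counter. Leave alone.
- soap: Clear plastic soap bottle, 56 mm wide, 150 mm high, on the counter at the left. Leave alone.
Mind the look-alikes: they are no part of the job. Of the things that look like the cap, the largest one is meant. What is shaped like the tin but turquoise is not meant.

How it is judged:
By the outcome, as a careful person would: the job done as asked, in the order asked, and still so for the second after the job is handed in, while the arm keeps its last pose, push and grip.
It also fails if it takes over 64 s, if anything falls off the work surface, if the arm or the gripper's body presses on something with over 40 N, if the wrist force passes 120 N, or if a joint passes its speed limit or range.

## Working session

There is one attempt and no reset: what is moved stays moved. The work goes in short steps, each a Python script; the robot and the scene stay as the last script left them, time stands still between calls to the robot, and variables do not carry over. Pictures are saved under pics/ and viewed, and the job is handed in when it is done.

```bash
ls; mkdir -p pics; python3 - <<'E'
from plant import bot
import cv2,json,numpy as np
for n in("scene","top"):
    im=bot.camera(n); cv2.imwrite(f"pics/{n}0.png",cv2.cvtColor(im,cv2.COLOR_RGB2BGR))
    c=bot.get_calibration(n); print(n,{k:(np.round(v,3).tolist()) for k,v in c.items()})
s=bot.read_state();print(s)
E
```

```text
pics
scene {'fx': 425.887, 'fy': 425.887, 'cx': 278.491, 'cy': 212.895, 'view': [[-0.608, 0.794, 0.008, 237.588], [-0.632, -0.49, 0.601, 321.728], [0.481, 0.36, 0.799, -1516.667], [0.0, 0.0, 0.0, 1.0]]}
top {'fx': 392.26, 'fy': 392.26, 'cx': 275.39, 'cy': 211.503, 'view': [[-0.015, -1.0, -0.005, 82.704], [0.997, -0.015, 0.073, -529.529], [-0.073, -0.004, 0.997, -880.705], [0.0, 0.0, 0.0, 1.0]]}
{'t': 0.1, 'joint_pos': array([-8.87869120e-01,  3.59303820e-01,  1.11645872e-02, -3.20926323e-04,
       -1.22409361e+00, -2.88082230e-01]), 'qvel': array([ 8.82007659e-05, -4.14890317e-03,  1.66428298e-03,  8.58376115e-04,
       -1.28473592e-03,  1.86326900e-03]), 'tau': array([-3.98854652e-03, -5.84161949e+01,  2.93752795e+01,  7.01553270e+00,
        1.02047183e-02, -6.96384245e-05]), 'tcp_pos': array([ 259.45248565, -622.6771385 ,  225.72768194]), 'eef_rot': array([-1.96088915e-01,  9.80585845e-01,  7.05662262e-04, -2.01737446e-04]), 'contact_force': array([-0.16885482,  0.54326187, -0.31185527]), 'moment': array([ 0.01606096, -0.02691329, -0.03283927]), 'width': 87.90320458885289}
```

View pics/scene0.png

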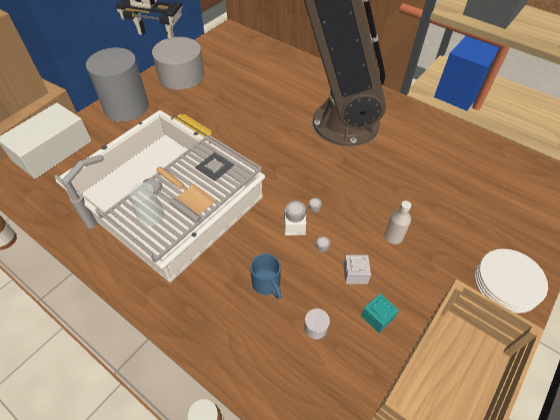

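View pics/top0.png

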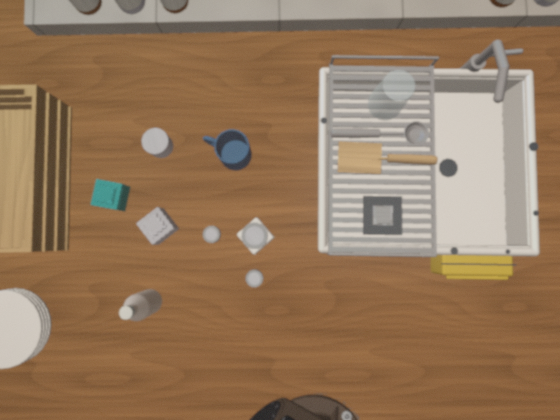

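The top view shows the jar with its cap at about (254,236), the tin at (157,226), the turquoise look-alike at (109,194) and the rack key at (382,215). The scene view shows the jar at (295,215), the tin at (357,268) and the key at (214,165). I'll zoom in next.

```bash
python3 - <<'E'
import cv2,numpy as np
t=cv2.imread("pics/top0.png");s=cv2.imread("pics/scene0.png")
def z(im,x,y,w=50): return cv2.resize(im[y-w//2:y+w//2,x-w//2:x+w//2],(380,290) if 0 else (260,260),interpolation=cv2.INTER_CUBIC)
a=np.hstack([z(t,157,226),z(t,254,236),z(t,382,215)])
b=np.hstack([z(s,357,268),z(s,295,217),z(s,214,165)])
cv2.imwrite("pics/z0.png",np.vstack([a,b]))
E
```

```text
(no output)
```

View pics/z0.png

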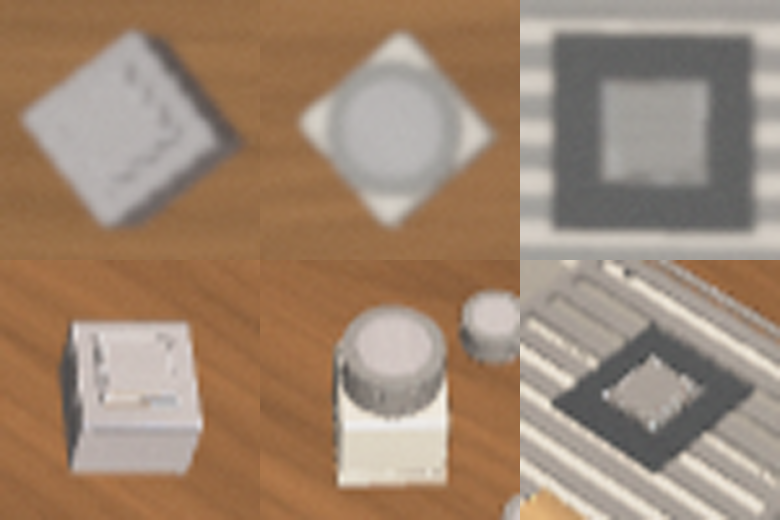

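```bash
cat > h.py <<'E'
import numpy as np,cv2
from plant import bot
def ray(n,uv):
    c=bot.get_calibration(n);V=np.array(c["view"]);R,t=V[:3,:3],V[:3,3]
    uv=np.atleast_2d(uv).astype(float)
    d=np.c_[(uv[:,0]-c["cx"])/c["fx"],-(uv[:,1]-c["cy"])/c["fy"],-np.ones(len(uv))]
    return -R.T@t,d@R
def onz(n,uv,z):
    o,d=ray(n,uv);return (o+d*((z-o[2])/d[:,2])[:,None])
def meet(u1,u2):
    o1,d1=ray("top",u1);o2,d2=ray("scene",u2);d1=d1[0];d2=d2[0]
    s=np.linalg.lstsq(np.c_[d1,-d2],o2-o1,rcond=None)[0]
    a=o1+s[0]*d1;b=o2+s[1]*d2;return (a+b)/2,np.linalg.norm(a-b)
def proj(n,p):
    c=bot.get_calibration(n);V=np.array(c["view"]);q=np.atleast_2d(p)@V[:3,:3].T+V[:3,3]
    return np.c_[c["cx"]-c["fx"]*q[:,0]/q[:,2],c["cy"]+c["fy"]*q[:,1]/q[:,2]]
def blob(im,mask,seed,k=4,r=30):
    """largest contour near seed in a k x upsampled mask -> contour in pixel coords"""
    x0,y0=seed[0]-r,seed[1]-r
    cr=im[y0:y0+2*r,x0:x0+2*r]
    up=cv2.resize(cr,None,fx=k,fy=k,interpolation=cv2.INTER_CUBIC)
    m=mask(cv2.cvtColor(up,cv2.COLOR_RGB2HSV)).astype(np.uint8)
    m=cv2.morphologyEx(m,cv2.MORPH_OPEN,np.ones((3,3)));m=cv2.morphologyEx(m,cv2.MORPH_CLOSE,np.ones((9,9)))
    cs,_=cv2.findContours(m,cv2.RETR_EXTERNAL,cv2.CHAIN_APPROX_NONE)
    c=max(cs,key=cv2.contourArea)[:,0].astype(float)
    return (c+0.5)/k-0.5+[x0,y0]
def rect_on(n,c,z):
    p=onz(n,c,z)[:,:2].astype(np.float32);(cx,cy),(w,h),a=cv2.minAreaRect(p)
    return np.array([cx,cy]),(w,h),(a+45)%90-45
def quat(yaw): # pointing down, tool y (jaw axis) at angle yaw from world y (rotated about z)
    from scipy.spatial.transform import Rotation as R
    return (R.from_euler('z',yaw)*R.from_quat([0,1,0,0])).as_quat()
E
cat > m.py <<'E'
from h import *
import sys
t=bot.camera("top");s=bot.camera("scene")
up=lambda im,x,y:cv2.cvtColor(im[y-1:y+2,x-1:x+2],cv2.COLOR_RGB2HSV).reshape(-1,3).mean(0).round()
print("hsv tin",up(t,150,226),"side",up(t,172,236),"jarshoulder",up(t,254,221),"cap",up(t,254,236),"plate",up(t,367,215),"key",up(t,382,215),"slats",up(t,357,200),"wood",up(t,200,260))
E
python3 m.py
```

```text
hsv tin [  9.   8. 182.] side [ 14. 127. 150.] jarshoulder [ 19.  19. 200.] cap [  7.   5. 185.] plate [ 53.   3. 100.] key [ 17.  12. 162.] slats [ 20.  12. 163.] wood [ 14. 136. 143.]
```

```bash
cat > m.py <<'E'
from h import *
t=bot.camera("top");s=bot.camera("scene")
print("cam",ray("top",[0,0])[0].round(),ray("scene",[0,0])[0].round())
ct=blob(t,lambda h:(h[...,1]<65)&(h[...,2]>150),(157,226),r=24); print("tin",rect_on("top",ct,50))
cj=blob(t,lambda h:(h[...,1]<70)&(h[...,2]>120),(254,236),r=22); print("jar",rect_on("top",cj,56))
cp=blob(t,lambda h:(h[...,2]<130),(382,215),r=26); print("plate",rect_on("top",cp,115))
ck=blob(t,lambda h:(h[...,2]>132),(382,215),r=17); print("key",rect_on("top",ck,115), rect_on("top",ck,118))
cr=blob(s,lambda h:(h[...,2]<115)&(h[...,1]<60),(214,165),r=26); print("plate scene",rect_on("scene",cr,115))
cs=blob(s,lambda h:(h[...,1]<60),(357,268),r=19)
# cap top ellipse scene, jar
v=t.copy();w=s.copy()
for c in(ct,cj,cp,ck):
    for p in c: v[int(round(p[1])),int(round(p[0]))]=(255,0,0)
for p in np.r_[cr,cs]: w[int(round(p[1])),int(round(p[0]))]=(255,0,0)
z=lambda im,x,y:cv2.resize(im[y-25:y+25,x-25:x+25],(260,260),interpolation=0)
o=np.vstack([np.hstack([z(v,157,226),z(v,254,236),z(v,382,215)]),np.hstack([z(w,357,268),z(w,295,217),z(w,214,165)])])
cv2.imwrite("pics/m0.png",o[...,::-1])
E
python3 m.py
```

```text
cam [465.  71. 918.] [1078.  515. 1017.]
tin (array([501.96829224, 343.58703613]), (61.69575119018555, 61.7784538269043), 37.400543212890625)
jar (array([476.29330444, 120.77810669]), (62.338714599609375, 62.183349609375), 40.245479583740234)
plate (array([ 513.25762939, -144.18731689]), (79.3407974243164, 76.118896484375), -1.7101058959960938)
key (array([ 513.34924316, -144.95812988]), (41.944236755371094, 40.723873138427734), -1.8737411499023438) (array([ 513.16723633, -144.14984131]), (41.78744888305664, 40.57158660888672), -1.8737335205078125)
plate scene (array([ 512.61627197, -140.95205688]), (82.63313293457031, 81.03925323486328), -1.6447982788085938)
```

View pics/m0.png

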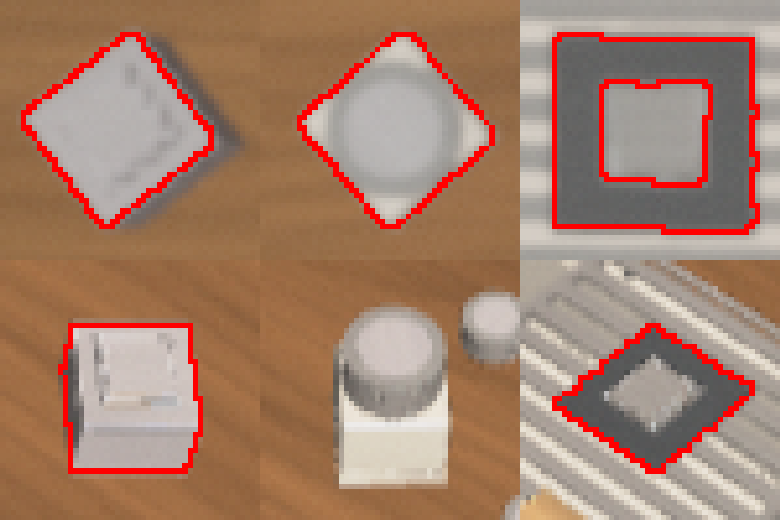

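```bash
python3 - <<'E'
from h import *
t=bot.camera("top");s=bot.camera("scene")
# cap top via both views
cap=blob(s,lambda h:(h[...,1]<40)&(h[...,2]>150),(297,209),r=10)
print("cap top scene ell",cv2.fitEllipse(cap.astype(np.float32)), "on z85.5",onz("scene",cap.mean(0),85.5))
print("proj jar captop",proj("scene",[476.3,120.8,85.5]),"tin",proj("scene",[502,343.6,50]),"key",proj("scene",[513.2,-144.4,115]))
# scene lid corners for tin zoomed: crop origin (332,243), scale 5.2
cor=np.array([[73,323],[190,323],[202,428],[72,428]],float); cor[:,1]-=260
cor=cor/5.2+[332,243]
P=onz("scene",cor,50);print(P.round(1),P.mean(0))
def q(p,yaw):
    return bot.solve_ik(p,quat(yaw))
for k in range(-2,3):
    a=np.radians(37.4+90*k);f=np.radians(-1.75+90*k)
    for p,y in(([502,343.6,120],a),([476.3,120.8,120],np.radians(40.2+90*k)),([513.2,-144,200],f)):
        r=q(p,y);print(k,np.round(np.degrees(y)),None if r is None else np.round(r,2))
print(np.degrees(np.arctan2(*(np.array([1,2])))))
E
```

```text
cap top scene ell ((295.9142150878906, 209.84181213378906), (16.795461654663086, 20.40239143371582), 125.6799087524414) on z85.5 [[480.51700107 130.29387881  85.5       ]]
proj jar captop [[294.72218841 208.1666711 ]] tin [[357.36362969 264.0945941 ]] key [[213.38691458 165.33505237]]
[[496.8 305.7  50. ]
 [460.3 352.9  50. ]
 [509.3 388.1  50. ]
 [548.5 337.3  50. ]] [503.73919432 346.00428733  50.        ]
-2 -143.0 [ 0.92  0.34 -0.28  0.   -0.95  1.3 ]
-2 -140.0 [ 0.65  0.16 -0.53  0.   -0.88  1.62]
-2 -182.0 [ 0.09  0.15 -0.34  0.   -1.09  1.45]
-1 -53.0 [ 0.92  0.34 -0.28  0.   -0.95  2.87]
-1 -50.0 None
-1 -92.0 [ 0.09  0.15 -0.34  0.   -1.09  3.02]
0 37.0 [ 0.92  0.34 -0.28  0.   -0.95 -1.84]
0 40.0 [ 0.65  0.16 -0.53  0.   -0.88 -1.52]
0 -2.0 [ 0.09  0.15 -0.34  0.   -1.09 -1.7 ]
1 127.0 [ 0.92  0.34 -0.28  0.   -0.95 -0.27]
1 130.0 [ 0.65  0.16 -0.53  0.   -0.88  0.05]
1 88.0 [ 0.09  0.15 -0.34  0.   -1.09 -0.13]
2 217.0 [ 0.92  0.34 -0.28  0.   -0.95  1.3 ]
2 220.0 [ 0.65  0.16 -0.53  0.   -0.88  1.62]
2 178.0 [ 0.09  0.15 -0.34  0.   -1.09  1.45]
26.56505117707799
```

The two views agree to about 3 mm with a consistent offset (calibration), so I'll use the averages: tin (502.8, 344.8), 37.4°; jar (476.8, 122.2), 40.2°; key (513, -142.7), -1.75°. I'll pick the tin first.

```bash
cat >> h.py <<'E'
def st(msg=""):
    s=bot.read_state();print(msg,"t%.1f"%s["t"],"tcp",s["tcp_pos"].round(1),"F",s["contact_force"].round(1),"M",s["moment"].round(2),"w%.1f"%s["width"]);return s
def shot(name):
    a=bot.camera("top");b=bot.camera("scene");cv2.imwrite(f"pics/{name}_t.png",a[...,::-1]);cv2.imwrite(f"pics/{name}_s.png",b[...,::-1]);return a,b
E
python3 - <<'E'
from h import *
q=quat(np.radians(37.4))
bot.move_ptp([502.8,344.8,260],q);st("above")
bot.line_to([502.8,344.8,60],200);st()
bot.line_to([502.8,344.8,9],60);st("down")
bot.move_gripper(50,40);s=st("grip")
shot("tin")
E
```

```text
above t3.9 tcp [503.2 344.3 260. ] F [ 0.3  0.3 -0.5] M [-0.    0.02 -0.02] w87.6
 t5.0 tcp [503.4 345.3  61. ] F [0.1 0.7 0.2] M [ 0.05 -0.01 -0.04] w87.9
down t6.0 tcp [503.  345.    9.3] F [-0.3 -0.1  0.7] M [0.04 0.04 0.02] w87.4
grip t6.6 tcp [502.8 344.9   9.2] F [-1.  -0.4  1.1] M [ 0.01  0.15 -0.01] w60.0
```

```bash
python3 - <<'E'
from h import *
bot.line_to([502.8,344.8,200],180);st("lift")
q=quat(np.radians(-1.75))
bot.line_to([513,-142.7,200],200,ori=q);st("over")
bot.line_to([513,-142.7,140],100);st()
shot("tinover")
E
```

```text
lift t7.9 tcp [502.2 344.3 198.7] F [ 0.2  0.5 -2.7] M [-0.    0.05  0.04] w59.8
over t10.5 tcp [ 513.1 -142.2  200. ] F [-0.7 -0.1 -1.9] M [-0.02  0.01 -0.01] w60.3
 t11.2 tcp [ 513.5 -142.7  140.4] F [ 0.8 -0.2 -2.9] M [-0.02 -0.11  0.02] w59.9
```

View pics/tinover_s.png

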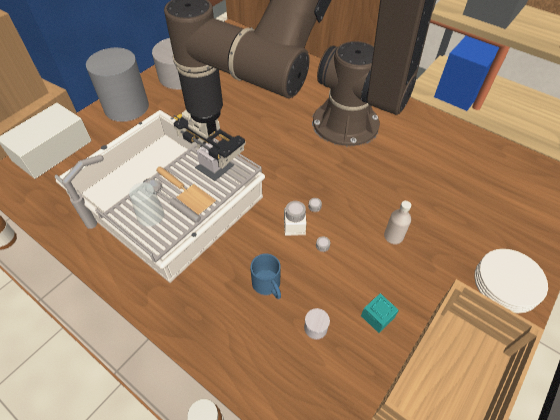

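View pics/tinover_t.png

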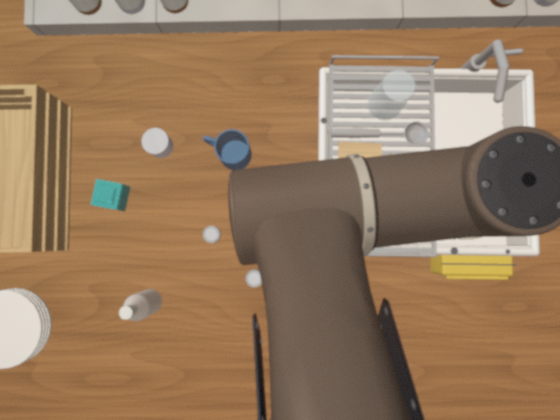

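The scene view shows the tin level in the gripper just above the dark plate at (215,160). The arm hides it in the top view. I'll lower it with force checks.

```bash
python3 - <<'E'
from h import *
for z in(132,129,127,125.5,124.5):
    bot.line_to([513,-142.7,z],30);s=st(str(z))
    if s["contact_force"][2]>20: print("contact");break
E
```

```text
132 t11.8 tcp [ 512.9 -142.7  131.8] F [-0.9 -0.2 -1.3] M [ 0.   -0.01 -0.02] w59.9
129 t12.0 tcp [ 512.9 -142.7  128.8] F [ 0.   0.5 -0.9] M [ 0.01 -0.06 -0.  ] w59.8
127 t12.3 tcp [ 512.9 -142.7  126.9] F [ 0.1  0.7 -2.6] M [-0.02 -0.   -0.05] w59.8
125.5 t12.5 tcp [ 513.  -142.7  125.4] F [-0.   0.  -2.2] M [0.03 0.01 0.03] w60.0
124.5 t12.8 tcp [ 513.  -142.7  124.5] F [ 0.2 -0.6 -2.8] M [ 0.   -0.06 -0.02] w59.8
```

```bash
python3 - <<'E'
from h import *
for z in(124,123.5,123):
    bot.line_to([513,-142.7,z],20);s=st(str(z))
    if s["contact_force"][2]>5: print("contact");break
bot.pause(.2)
bot.move_gripper(86);st("open")
bot.line_to([513,-142.7,260],200);st()
bot.move_ptp([476.8,122.2,260],quat(np.radians(40.2)));st()
shot("placed")
E
python3 -c "
import cv2,numpy as np
s=cv2.imread('pics/placed_s.png');t=cv2.imread('pics/placed_t.png')
z=lambda im,x,y:cv2.resize(im[y-40:y+40,x-40:x+40],(400,400),interpolation=2)
cv2.imwrite('pics/zp.png',np.hstack([z(t,382,215),z(s,214,160)]))"
```

```text
124 t13.0 tcp [ 513.1 -142.7  124.2] F [ 0.6  0.7 -0.1] M [0.02 0.14 0.01] w59.8
123.5 t13.3 tcp [ 513.1 -142.7  124.2] F [-2.8  0.8  5.8] M [0.48 0.82 0.01] w59.6
contact
open t14.2 tcp [ 513.  -142.7  123.5] F [-0.3 -0.4 -0.5] M [-0.01 -0.02 -0.03] w86.0
 t15.0 tcp [ 512.3 -142.5  258.8] F [-0.  -0.5 -0.5] M [ 0.02 -0.05  0.04] w86.3
 t16.0 tcp [476.8 121.6 259.6] F [-0.8  0.6 -0.3] M [-0.01  0.02 -0.  ] w86.1
```

View pics/zp.png

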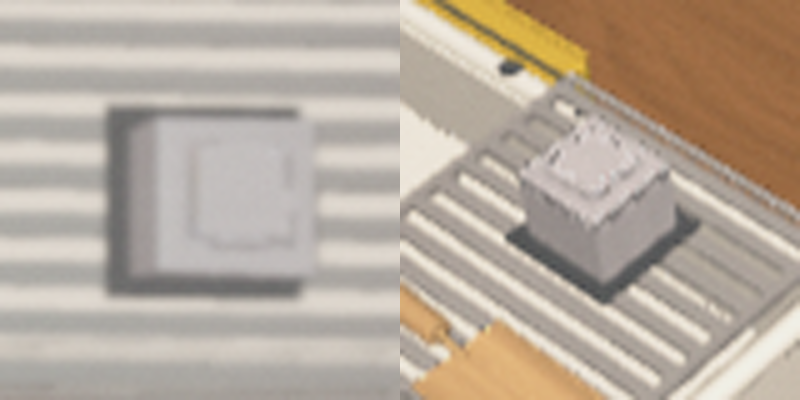

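View pics/placed_t.png

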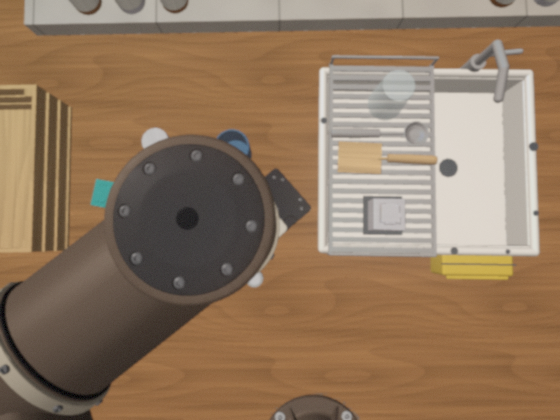

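The tin sits squarely on the plate in both views, and contact came at TCP z=124.2, the height expected for a seated tin. I'll measure its lid, then pick the jar.

```bash
python3 - <<'E'
from h import *
t=cv2.imread("pics/placed_t.png")[...,::-1].copy()
c=blob(t,lambda h:(h[...,2]>172)&(h[...,1]<14),(386,215),r=17);print(rect_on("top",c,165))
# hand-read lid corners from zoom (scale 5, origin 342,175)
cor=np.array([[157,117],[314,117],[316,273],[153,274]])/5+[342,175]-.4
P=onz("top",cor,165);print(P.round(1),P.mean(0))
cs=np.array([[522-400,177],[588-400,120],[676-400,177],[600-400,229]])/5+[174,120]-.4
P=onz("scene",cs,165);print(P.round(1),P.mean(0))
bot.line_to([476.8,122.2,110],200)
bot.line_to([476.8,122.2,26],60);st("down")
bot.move_gripper(50,40);bot.pause(.1);st("grip")
E
```

```text
(array([ 513.6184082 , -140.86314392]), (57.17125701904297, 61.25937271118164), -2.193817138671875)
[[ 543.3 -114.1  165. ]
 [ 542.3 -174.5  165. ]
 [ 482.3 -172.9  165. ]
 [ 482.9 -110.6  165. ]] [ 512.70103842 -143.010172    165.        ]
[[ 541.7 -168.3  165. ]
 [ 486.  -170.2  165. ]
 [ 489.2 -100.8  165. ]
 [ 544.3 -107.2  165. ]] [ 515.30335559 -136.62945141  165.        ]
down t18.6 tcp [477.1 122.4  26.4] F [-0.5 -0.  -0.4] M [ 0.02 -0.   -0.02] w86.0
grip t19.2 tcp [476.8 122.3  26.1] F [-0.8  1.1  3.2] M [ 0.19  0.42 -0.11] w60.3
```

```bash
python3 - <<'E'
from h import *
bot.line_to([476.8,122.2,60],80);st("lift")
bot.line_to([476.8,122.2,260],200);st("lift")
X,Y=513,-142.7
bot.line_to([X,Y,260],200,ori=quat(np.radians(-1.75)));st("over")
bot.line_to([X,Y,202],80);shot("jo");st()
for z in(198.5,197,195,193.5,192,191.2,190.7,190.2):
    bot.line_to([X,Y,z],30);s=st(str(z))
    if s["contact_force"][2]>5: print("contact");break
E
python3 -c "
import cv2,numpy as np
s=cv2.imread('pics/jo_s.png')
cv2.imwrite('pics/zjo.png',cv2.resize(s[80:200,150:290],(700,600),interpolation=2))"
```

```text
lift t19.8 tcp [476.4 122.   59.7] F [-0.2  0.5 -5.6] M [-0.03  0.09 -0.02] w59.9
lift t20.9 tcp [476.  121.9 258.5] F [-0.   0.9 -5.5] M [0.   0.01 0.  ] w59.7
over t22.4 tcp [ 512.9 -142.1  260. ] F [ 0.2 -0.3 -5.4] M [ 0.   -0.01 -0.01] w59.9
 t23.4 tcp [ 513.5 -142.7  202.7] F [ 0.6 -0.1 -4.8] M [-0.02 -0.09 -0.02] w59.8
198.5 t23.7 tcp [ 512.8 -142.7  198.3] F [-0.4 -1.  -5.2] M [ 0.    0.02 -0.06] w59.8
197 t23.9 tcp [ 512.9 -142.7  196.9] F [-0.7 -0.5 -5.9] M [-0.05  0.    0.  ] w59.6
195 t24.2 tcp [ 512.9 -142.7  194.8] F [ 0.2 -0.9 -4.9] M [-0.08 -0.09  0.01] w60.0
193.5 t24.4 tcp [ 512.9 -142.7  193.4] F [ 0.4  0.  -6.3] M [-0.06  0.01  0.01] w59.8
192 t24.7 tcp [ 512.9 -142.7  191.9] F [-0.3 -0.2 -5. ] M [-0.08 -0.01  0.  ] w59.9
191.2 t24.9 tcp [ 513.  -142.7  191.2] F [-0.2  0.2 -6.1] M [ 0.01 -0.03  0.02] w59.9
190.7 t25.2 tcp [ 513.1 -142.7  191.1] F [-1.   1.7  0.3] M [0.36 0.66 0.02] w60.1
190.2 t25.4 tcp [ 513.2 -142.7  191.1] F [-4.1  2.2  5.5] M [ 0.84  1.49 -0.  ] w60.0
contact
```

View pics/zjo.png

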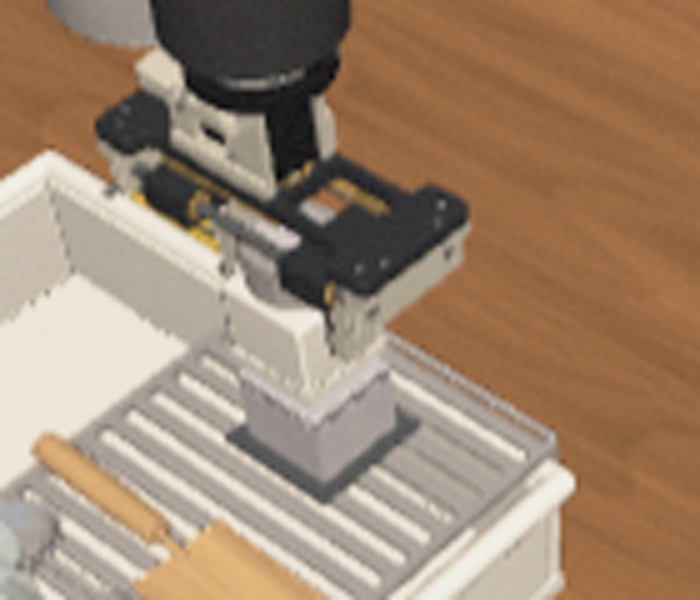

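The picture shows the jar level above the tin. Contact came at 191.1, again the seated height (165+26.1). I'll release, step aside and check.

```bash
python3 - <<'E'
from h import *
bot.move_gripper(86);st("open")
bot.line_to([513,-142.7,300],200)
bot.move_ptp([480,130,300],quat(np.radians(-1.75)));st()
t,s=shot("stack")
cv2.imwrite("pics/zst.png",np.hstack([cv2.resize(t[175:255,345:425],(400,400),interpolation=2),cv2.resize(s[90:190,170:270],(400,400),interpolation=2)])[...,::-1])
E
```

```text
open t26.1 tcp [ 513.1 -142.7  190.2] F [ 0.8  0.7 -0.1] M [-0.03 -0.01 -0.02] w86.1
 t27.9 tcp [480.  129.4 299.7] F [-0.1 -0.5 -0.2] M [-0.05 -0.01 -0.01] w86.0
```

View pics/zst.png

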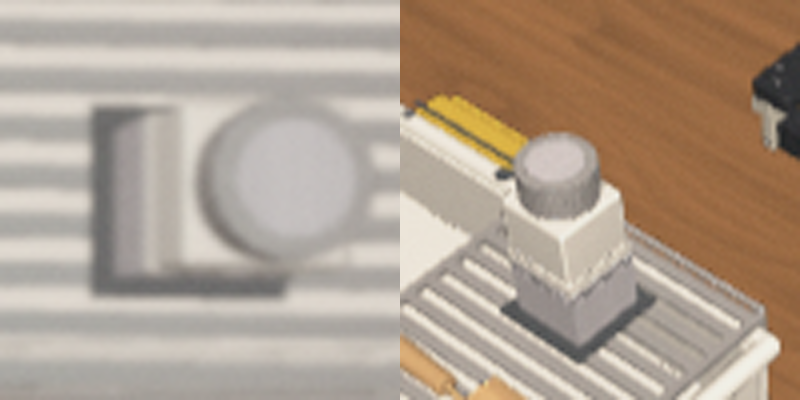

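```bash
python3 - <<'E'
from h import *
print(onz("top",[404.0,210.2],250.5),onz("scene",[170+(555-400)/4-.4,90+159/4-.4],250.5))
print(proj("top",[513,-142.7,250.5]),proj("scene",[513,-142.7,250.5]))
t=cv2.imread("pics/stack_t.png")[...,::-1].copy()
c=blob(t,lambda h:(h[...,0]>100)&(h[...,2]>150)|(h[...,2]>178)&(h[...,1]<8),(404,210),r=13)
(x,r)=cv2.minEnclosingCircle(c.astype(np.float32));print(x,r,onz("top",np.array(x),250.5))
E
```

```text
[[ 512.65769807 -145.05778324  250.5       ]] [[ 510.54116416 -143.93424193  250.5       ]]
[[402.60594527 210.02029352]] [[208.05287893 130.04851178]]
(397.25, 212.875) 7.665974140167236 [[ 508.2655315  -133.41317054  250.5       ]]
```

```bash
python3 - <<'E'
from h import *
q=quat(np.radians(88.25))
r=bot.solve_ik([512.7,-142.7,227],quat(np.radians(168.25)));print(np.round(r,2))
bot.move_ptp([512.7,-142.7,290],q);st()
bot.line_to([512.7,-142.7,227.5],100);bot.pause(.2);st("at")
bot.move_gripper(50,8);bot.pause(.3);st("grip8")
E
```

```text
[ 0.1   0.12 -0.3   0.   -1.15  1.27]
 t29.8 tcp [ 512.7 -142.7  290. ] F [0.6 0.5 1.1] M [-0.03  0.08  0.04] w85.8
at t30.8 tcp [ 513.  -142.7  228.2] F [-0.5  0.5 -0.1] M [ 0.04  0.   -0.01] w86.2
grip8 t31.7 tcp [ 512.5 -142.7  227.5] F [-3.   0.5  1.3] M [ 0.21  1.03 -0.03] w56.4
```

```bash
python3 - <<'E'
from h import *
for x in(512.2,511.7,511.2):
    bot.line_to([x,-142.7,227.5],20);bot.pause(.2);s=st(str(x))
    if s["contact_force"][0]>-1: break
E
```

```text
512.2 t32.1 tcp [ 512.3 -142.7  227.5] F [-1.2  0.1  1.3] M [0.06 0.59 0.02] w56.3
511.7 t32.6 tcp [ 512.  -142.7  227.5] F [0.9 0.3 0.2] M [-0.06 -0.55  0.  ] w56.9
```

```bash
python3 - <<'E'
from h import *
X,Y=511.95,-142.7
bot.line_to([X,Y,227.5],20)
bot.move_gripper(50,60);bot.pause(.2);st("grip60")
for d in(15,30):
    bot.line_to([X,Y,227.5],150,ori=quat(np.radians(88.25+d)));s=st(str(d))
    if np.linalg.norm(s["contact_force"])>20: print("high");break
E
```

```text
grip60 t33.3 tcp [ 512.  -142.7  227.6] F [ 1.8  0.2 -0.1] M [-0.1  -0.64  0.  ] w55.2
15 t33.7 tcp [ 512.1 -142.6  227.6] F [ 1.7  0.1 -0.1] M [ 0.15 -0.76 -0.05] w55.1
30 t34.1 tcp [ 511.9 -142.7  227.6] F [ 1.8  0.5 -0.4] M [ 0.03 -0.58  0.03] w55.5
```

```bash
python3 - <<'E'
from h import *
t,s=shot("tw");st()
print(bot.read_state()["eef_rot"],quat(np.radians(118.25)))
cv2.imwrite("pics/ztw.png",cv2.resize(s[80:200,150:290],(700,600),interpolation=2)[...,::-1])
E
```

```text
t34.2 tcp [ 511.9 -142.7  227.6] F [1.3 1.1 0.2] M [ 0.06 -0.54 -0.05] w55.2
[ 8.57349255e-01 -5.14735128e-01  3.02142285e-05  4.54612994e-05] [-0.8582889  0.5131668  0.         0.       ]
```

View pics/ztw.png

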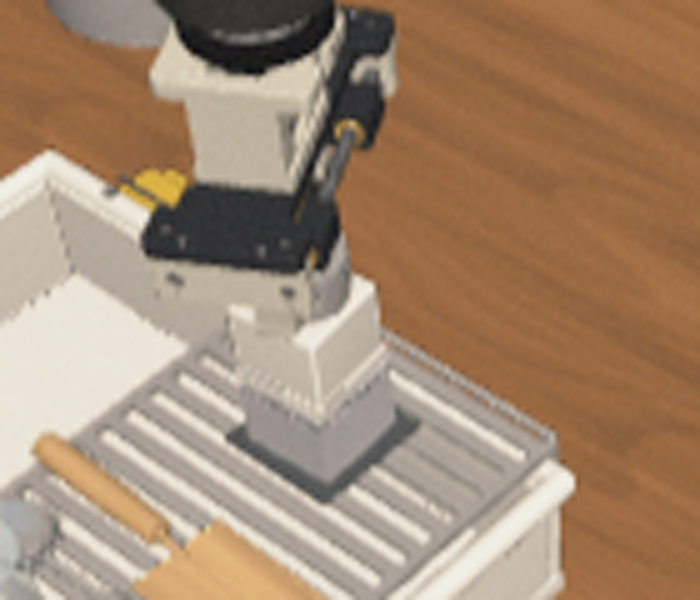

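The jar stays square on the tin while the gripper turns, though there's little residual moment to confirm the cap is turning. I'll finish the turn and verify with small lifts.

```bash
python3 - <<'E'
from h import *
X,Y=511.95,-142.7
for d in(45,55,62,70,80):
    bot.line_to([X,Y,227.5],150,ori=quat(np.radians(88.25+d)));s=st(str(d));print(s["tau"][5].round(2))
    if np.linalg.norm(s["contact_force"])>20: print("high");break
E
```

```text
45 t34.6 tcp [ 511.8 -142.8  227.5] F [ 0.7 -0.9  1.3] M [-0.17 -0.3   0.02] w55.5
0.33
55 t34.9 tcp [ 511.9 -142.9  227.7] F [ 1.3 -0.1  0.9] M [-0.38 -0.17  0.08] w55.0
0.4
62 t35.2 tcp [ 512.1 -143.   228.4] F [-0.4  0.2  7.4] M [0.05 0.58 0.1 ] w55.1
0.21
70 t35.5 tcp [ 512.4 -143.3  229.6] F [-3.7 -0.3 12.8] M [-0.03  1.28  0.08] w55.4
0.25
80 t35.8 tcp [ 512.9 -143.2  229.6] F [-2.2 -0.5 12.1] M [-0.16  0.66  0.01] w55.3
0.22
```

The threads have let go: the seal pushes up with about 12 N and the TCP rose 2 mm. Now I'll raise the cap straight up.

```bash
python3 - <<'E'
from h import *
X,Y=511.95,-142.7
for z in(230,232,234,237,240,247.5):
    bot.line_to([X,Y,z],30);s=st(str(z))
    if s["contact_force"][2]<-8: print("stuck");break
bot.pause(.3)
t,s=shot("end");st()
cv2.imwrite("pics/ze.png",np.hstack([cv2.resize(s[80:200,150:290],(700,600),interpolation=2)])[...,::-1])
E
```

```text
230 t36.0 tcp [ 511.5 -142.6  229.6] F [-0.9  0.1  2.9] M [0.18 0.58 0.01] w55.4
232 t36.3 tcp [ 511.8 -142.6  231.7] F [ 0.7  0.  -0.8] M [-0.01  0.12  0.02] w55.2
234 t36.5 tcp [ 512.  -142.7  234. ] F [ 0.1  0.2 -1.1] M [-0.04  0.16  0.  ] w55.6
237 t36.8 tcp [ 512.1 -142.7  237.3] F [ 0.7 -0.1 -1.4] M [-0.05  0.15  0.02] w55.8
240 t37.0 tcp [ 512.1 -142.7  240.3] F [-0.1 -1.1 -1.9] M [-0.08  0.13  0.05] w55.3
247.5 t37.5 tcp [ 512.1 -142.7  247.7] F [-0.2  0.  -0.6] M [-0.09  0.19 -0.01] w55.2
 t37.9 tcp [ 511.9 -142.7  247.4] F [-0.   0.3 -0.3] M [-0.09  0.16 -0.01] w55.5
```

View pics/ze.png

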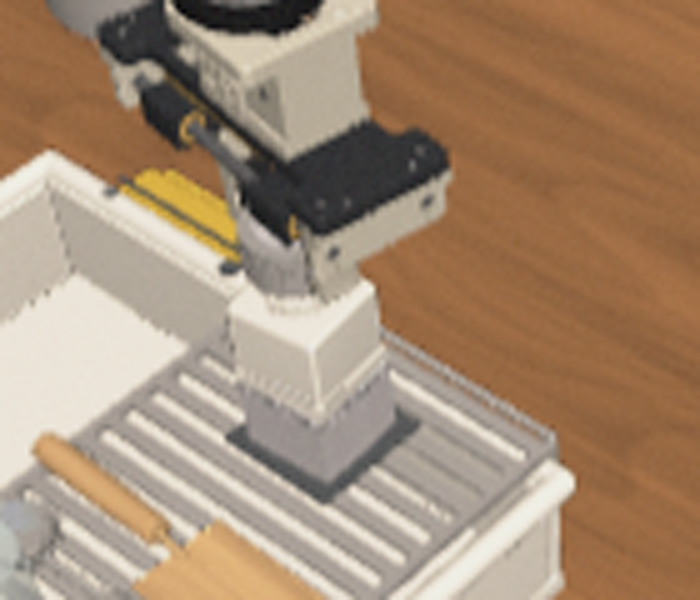

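View pics/end_s.png

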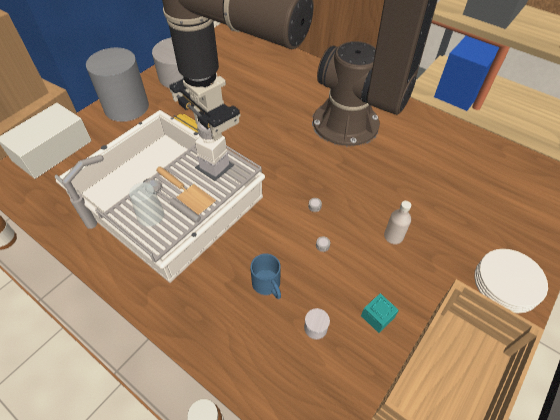

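The cap is held above the jar's pale neck (about (205,137) in the scene view), and the jar and tin are square and seated. The other items are where they started.

```bash
python3 - <<'E'
from h import *
st();bot.close_job()
E
```

```text
t37.9 tcp [ 511.9 -142.7  247.4] F [-0.   0.3 -0.3] M [-0.09  0.16 -0.01] w55.5
the job is handed in; nothing more can be done
```

I stacked the tin on the rack key and the jar on the tin. I then turned the cap 80° anticlockwise and handed the job in with the cap held about 20 mm above its screwed-on height. It took about 38 s of the 64 s allowed.

- **Seating:** the tin and the jar both met contact at their expected seated heights (TCP at 124.2 and 191.1 mm). The last scene picture shows both still square and upright on their keys.
- **Cap release:** at about 62° of turn the seal pushed up with about 7 N, rising to about 13 N by 70°, and the TCP rose about 2 mm. From 232 mm up the cap lifted with no drag.
- **Final hold:** the cap is in the gripper at 60 N grip, 55.5 mm wide, with the TCP at 247.4 mm. The rest of the scene looks undisturbed.
- **Checks that disagreed or stayed weak:**
  - The two cameras differed by about 3 mm on the tin and key, up to about 7 mm on the placed tin's lid. I averaged them for tin, jar and key, and found the cap's centre from the contact forces.
  - An automatic cap-centre measurement failed, so I left it out.
  - The wrist moment showed almost no twist during the turn, so the seal's push and the free lift are the evidence that the cap came loose.
  - I judged the cap's level only from the picture and the small moments.

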